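# Charge the stirrer: one stir bar in each empty jar

### The arm

A 6-joint arm with a two-finger parallel gripper is mounted at the origin on the work surface. World frame = base frame: x ahead of the robot, y to its left, z up, the work surface at z = 0. Lengths are in m, angles in rad, forces in N, time in s.
With the tool pointing down it reaches from about 0.4 to 0.825 m from the base axis. Payload 7 kg.
Tool frame: the origin (TCP) lies midway between the tips of the shut fingers; the grasp point (between the pads) lies 19 mm behind it; z points along the fingers, y is the line along which they close (so a half turn about z gives the same grasp; the last joint's range is limited). The gripper opens to 88 mm and grips with 3 to 60 N. Pads are 19 mm wide; open, the fingers measure 130 mm over their backs; the gripper's body (78 mm by 193 mm) begins 47 mm behind the grasp point.
Start: joints at [1.523, 0.359, 0.012, 0, -1.224, -0.288], TCP at [0.222, 0.637, 0.227] pointing down, gripper open.
Joint ranges: [-3.07, 3.07], [-1.43, 2.12], [-1.02, 1.25], [-3.03, 1.67], [-3.05, -0], [-3.03, 3.03]. Speed limits (rad/s): [2.39, 2.39, 3.01, 3.14, 3.14, 3.14].

### API

Orientations are given as [roll, pitch, yaw] about the fixed x, y, z axes, in that order (R = Rz(yaw) Ry(pitch) Rx(roll)).
In Python, from station import arm gives the robot as it stands. The module is installed in compiled form; this text tells all that it offers.
- The arm moves only by the tool carry_out, never from a script. Its argument "commands" is a list of rows, each a list of 4 numbers: the shift along the world's x, y, z in units of 50 mm (1.0 is 50 mm), then the turn about the world's z in units of 6 degrees (1.0 is 6 degrees). A call has exactly 10 rows; each row is the pose to reach, as a shift and turn from the pose commanded when the call began; what a row does not reach only later rows make up. A row lasts 1/8 s, in which the tool goes at most 62.5 mm and 10.7 degrees, less where a joint would pass 70% of its speed; a pose out of reach is approached as far as the arm can. A call with a gripper value outside its range is refused whole. "claw" is the closure, from 0 (fully open) to 1 (shut), set as the call begins (left out, the last holds). The fingers move at their own pace and stop on an object; "force" is the grip in N (left out, the last holds). Time passes only in rows, so rows that repeat a pose let the fingers close, or fill a call up. It gives the time, the measured TCP pose, the force, the opening and the grip force at its end, in the units of the state.
- arm.get_state(): the state, without advancing time (a new reading comes with each control period).
- arm.grab_frame(name): name is "side" or "top"; returns a dict with "pixels" (384x512x3 uint8, red, green, blue), "fx", "fy", "cx", "cy" (pixels), "eye" and "orientation" of the camera in the world. Camera axes: x right, y down, z forward; pixel columns grow to the right and rows downward; lengths in m; the calibration is good to about 2 mm. A picture is of the moment at which its call begins. There is no depth.
- arm.job_done(): hands the job in; it is judged then, once.
Trained networks look in a picture, given as the dict that the camera call returned (one of the last four; its "shot" number tells which), for a name from the list of things; names that differ only in an ending like _2 or _b are one class to them, and where a whole thing is asked for, a point or a joint stands for the part that bears it (a point fixed in the world has none). Each returns a list of dicts, best first, with "conf" (0 to 1); they miss things now and then, are a little off and sometimes report something else, mostly with a low value. They report only what shows in the picture. A call takes as long as a camera call.
- arm.regions_of(picture, query): "pixels" (384x512 bool, what is visible of it) and "uv" ([column, row] in pixels, amid what is visible of it).
- arm.mark_of(picture, query): "uv" ([column, row] in pixels: a listed point, or the origin of a listed thing).
The state is a dict: "t": time; "q": joint angles; "qd": joint speeds; "joint_efforts": joint torques, N m; "eef_pos": TCP position; "ee_rot": TCP orientation; "force": force on the tool from outside, world axes, zero at the start; "moment": the same for the moment, N m; "width": finger opening in m; "gripper_force": force on a finger pad.
Only numpy, scipy, OpenCV 4.12 (cv2) and the standard library are available. Lean on these libraries where they do the work, as an engineer would, in place of code of your own. Each camera call takes 0.05 s, during which the arm holds its last target. There are 200 camera calls.

### The job

One of the four jars on the stirrer already has its stir bar; give each of the three empty jars one bar from the slant rack, so that every jar ends with a single bar lying flat on its floor. The rack is light: reach in under its carrying bail and draw each bar straight out along its lean so that the rack stays standing where it is, and lower each bar into its jar before you let go, rather than dropping it in from above. Leave the bar that is already in its jar, and do not disturb the canister, wash bottle and pen cup.

Things in the scene. Friction and masses are not known exactly. Their poses are not given: they have to be found in the camera images.
- bar1_mid (a point): stir bar 1: plain white PTFE rod with round ends, 10 mm thick, 50 mm long, 17 g, slippery on glass and on the rack. Point: its centre; z axis along the rod. At the start it stands loosely in bore 1 of the rack, leaning 35 degrees with the bore, z axis pointing up and out: 27 mm are in the bore, 23 mm stand out, so its centre is 2 mm below the block's sloping face.
- bar2_mid (a point): stir bar 2: plain white PTFE rod with round ends, 10 mm thick, 50 mm long, 17 g, slippery on glass and on the rack. Point: its centre; z axis along the rod. At the start it stands loosely in bore 2 of the rack, leaning 35 degrees with the bore, z axis pointing up and out: 27 mm are in the bore, 23 mm stand out, so its centre is 2 mm below the block's sloping face.
- bar3_mid (a point): stir bar 3: plain white PTFE rod with round ends, 10 mm thick, 50 mm long, 17 g, slippery on glass and on the rack. Point: its centre; z axis along the rod. At the start it stands loosely in bore 3 of the rack, leaning 35 degrees with the bore, z axis pointing up and out: 27 mm are in the bore, 23 mm stand out, so its centre is 2 mm below the block's sloping face.
- bar4_mid (a point): a fourth bar of the same kind and size, which already lies flat in jar 4 (centre 5 mm above the jar's floor). Point: its centre; z axis along the rod.
- jar1_floor (a point): jar 1, empty: open squat clear-glass jar, 60 mm outside, 56 mm inside diameter, held fast upright in a hole of the stirrer's carrier. Point: centre of its inner floor; the rim is 25 mm above. The four jars stand in a square at 66 mm spacing; which jar is in which hole varies.
- jar2_floor (a point): jar 2, empty: open squat clear-glass jar, 60 mm outside, 56 mm inside diameter, held fast upright in a hole of the stirrer's carrier. Point: centre of its inner floor; the rim is 25 mm above. The four jars stand in a square at 66 mm spacing; which jar is in which hole varies.
- jar3_floor (a point): jar 3, empty: open squat clear-glass jar, 60 mm outside, 56 mm inside diameter, held fast upright in a hole of the stirrer's carrier. Point: centre of its inner floor; the rim is 25 mm above. The four jars stand in a square at 66 mm spacing; which jar is in which hole varies.
- jar4_floor (a point): jar 4, which already has its bar: open squat clear-glass jar, 60 mm outside, 56 mm inside diameter, held fast upright in a hole of the stirrer's carrier. Point: centre of its inner floor; the rim is 25 mm above. The four jars stand in a square at 66 mm spacing; which jar is in which hole varies.
- stirrer: four-place magnetic stirrer, a white bench unit that does not move: 212 mm (y), x from -148 (low control strip) to +100 mm, 60 mm high. On it a black carrier plate 150 x 150 mm, top 74 mm above the bench, holds the jars: their floors are 63, their rims 88 mm above the bench. Origin: on the bench under the carrier's centre; z up.
- rack: light grey plastic slant rack, about 170 g, loose on the bench: foot plate x -46 to +58, y -80 to +80 mm; on it a sloping block with a row of four bores along y (12.5 mm wide, 27 mm deep) that lean 35 degrees, upper ends towards -x, the rack's front: the way out is (-0.574, 0, 0.819). Block face square to the bores, 17 mm before and behind the row. Origin: on the bench under the row; z up.
- mouth1 (a point): centre of the mouth of rack bore 1 (bar 1) on the block's sloping face, 42 mm above the bench, at x = 0, y = -57 mm in the rack's axes; its axes are the rack's (z up, not along the bore).
- mouth2 (a point): centre of the mouth of rack bore 2 (bar 2) on the block's sloping face, 42 mm above the bench, at x = 0, y = -19 mm in the rack's axes; its axes are the rack's (z up, not along the bore).
- mouth3 (a point): centre of the mouth of rack bore 3 (bar 3) on the block's sloping face, 42 mm above the bench, at x = 0, y = +19 mm in the rack's axes; its axes are the rack's (z up, not along the bore).
- mouth4 (a point): centre of the mouth of rack bore 4 (empty) on the block's sloping face, 42 mm above the bench, at x = 0, y = +57 mm in the rack's axes; its axes are the rack's (z up, not along the bore).
- bail (a point): middle of the cross wire (6 mm thick, 144 mm long, along y) of the rack's steel carrying bail: 170 mm above the bench, over the row (x = -13 mm), so a hand cannot come straight down on the bars but reaches in under it from the front, along the bars. Its two legs (y = -72, +72) rise upright at x = 51 to 78 mm, then lean forward parallel to the bars, 62 mm behind their line.
- canister: bystander: white round wipes canister with a dark lid, 117 mm across, 161 mm high, 0.6 kg; origin at the centre of its underside.
- wash_bottle: bystander: squeeze wash bottle, 68 mm across, 194 mm high with its bent spout, 0.25 kg; origin at the centre of its underside.
- pen_cup: bystander: black mesh pen cup with pens, 80 mm across, 150 mm high with the pens; origin at the centre of its underside.

How it is judged:
At the end, for the whole second after the job is handed in: Each of the four jars holds exactly one stir bar lying flat on its floor (bar centre within 16 mm of the jar's axis and less than 10 mm above its floor), jar 4 its own; all bars are released and at rest, and the rack stands upright (within 3 degrees) (((horizontal distance between bar1_mid and jar1_floor below 0.016 m and z of bar1_mid in the frame of jar1_floor between 0 and 0.01 m) or (horizontal distance between bar2_mid and jar1_floor below 0.016 m and z of bar2_mid in the frame of jar1_floor between 0 and 0.01 m) or (horizontal distance between bar3_mid and jar1_floor below 0.016 m and z of bar3_mid in the frame of jar1_floor between 0 and 0.01 m)) and ((horizontal distance between bar1_mid and jar2_floor below 0.016 m and z of bar1_mid in the frame of jar2_floor between 0 and 0.01 m) or (horizontal distance between bar2_mid and jar2_floor below 0.016 m and z of bar2_mid in the frame of jar2_floor between 0 and 0.01 m) or (horizontal distance between bar3_mid and jar2_floor below 0.016 m and z of bar3_mid in the frame of jar2_floor between 0 and 0.01 m)) and ((horizontal distance between bar1_mid and jar3_floor below 0.016 m and z of bar1_mid in the frame of jar3_floor between 0 and 0.01 m) or (horizontal distance between bar2_mid and jar3_floor below 0.016 m and z of bar2_mid in the frame of jar3_floor between 0 and 0.01 m) or (horizontal distance between bar3_mid and jar3_floor below 0.016 m and z of bar3_mid in the frame of jar3_floor between 0 and 0.01 m)) and horizontal distance between bar4_mid and jar4_floor below 0.016 m and z of bar4_mid in the frame of jar4_floor between 0 and 0.01 m and linear speed of each of bar1, bar2, bar3, bar4 below 0.03 m/s and angle between rack's own z axis and vertical below 0.06 rad and linear speed of rack below 0.02 m/s); the robot touches nothing.
It fails at once if the stir-bar rack is tipped by more than about 10 degrees or moved by more than 25 mm (angle between rack's own z axis and vertical above 0.17 rad or distance of rack from where it was at the start of the episode above 0.025 m).
It fails at once if a bar is dropped into a jar from well above its rim (it falls faster than 1 m/s there) ((horizontal distance between bar1_mid and jar1_floor below 0.03 m and z of bar1_mid in the frame of jar1_floor below 0.05 m and linear speed of bar1 above 1 m/s) or (horizontal distance between bar1_mid and jar2_floor below 0.03 m and z of bar1_mid in the frame of jar2_floor below 0.05 m and linear speed of bar1 above 1 m/s) or (horizontal distance between bar1_mid and jar3_floor below 0.03 m and z of bar1_mid in the frame of jar3_floor below 0.05 m and linear speed of bar1 above 1 m/s) or (horizontal distance between bar1_mid and jar4_floor below 0.03 m and z of bar1_mid in the frame of jar4_floor below 0.05 m and linear speed of bar1 above 1 m/s) or (horizontal distance between bar2_mid and jar1_floor below 0.03 m and z of bar2_mid in the frame of jar1_floor below 0.05 m and linear speed of bar2 above 1 m/s) or (horizontal distance between bar2_mid and jar2_floor below 0.03 m and z of bar2_mid in the frame of jar2_floor below 0.05 m and linear speed of bar2 above 1 m/s) or (horizontal distance between bar2_mid and jar3_floor below 0.03 m and z of bar2_mid in the frame of jar3_floor below 0.05 m and linear speed of bar2 above 1 m/s) or (horizontal distance between bar2_mid and jar4_floor below 0.03 m and z of bar2_mid in the frame of jar4_floor below 0.05 m and linear speed of bar2 above 1 m/s) or (horizontal distance between bar3_mid and jar1_floor below 0.03 m and z of bar3_mid in the frame of jar1_floor below 0.05 m and linear speed of bar3 above 1 m/s) or (horizontal distance between bar3_mid and jar2_floor below 0.03 m and z of bar3_mid in the frame of jar2_floor below 0.05 m and linear speed of bar3 above 1 m/s) or (horizontal distance between bar3_mid and jar3_floor below 0.03 m and z of bar3_mid in the frame of jar3_floor below 0.05 m and linear speed of bar3 above 1 m/s) or (horizontal distance between bar3_mid and jar4_floor below 0.03 m and z of bar3_mid in the frame of jar4_floor below 0.05 m and linear speed of bar3 above 1 m/s)).
It fails at once if the bar that was already in its jar is taken out (moved more than 30 mm) (distance of bar4_mid from where it was at the start of the episode above 0.03 m).
It fails at once if the canister, the wash bottle or the pen cup is pushed by more than 25 mm or tipped over (distance of any of canister, wash_bottle, pen_cup from where it was at the start of the episode above 0.025 m or angle between any of canister, wash_bottle, pen_cup's own z axis and vertical above 0.3 rad).
It also fails if it takes over 72 s, if anything falls off the work surface, if the arm or the gripper's body presses on something with over 40 N, if the wrist force passes 120 N, or if a joint passes its speed limit or range.

## Working session

There is one attempt and no reset: what is moved stays moved. The work goes in short steps, Python scripts to look and compute and a tool call to move; the robot and the scene stay as the last step left them, time stands still between calls to the robot, and variables do not carry over. Pictures are saved under pics/ and viewed, at most 10 in all, crops included, and the job is handed in when it is done.

Besides the shell and the picture viewer there is one more tool, called by a JSON object that holds its "api" and its "payload". carry_out: Moves the arm, as the interface text tells. Its arguments: {"type":"object","properties":{"commands":{"type":"array","items":{"type":"array","items":{"type":"number"}}},"claw":{"type":"number"},"force":{"type":"number"}},"required":["commands"]}

```bash
mkdir -p pics; ls; cat > h.py <<'E'
from station import arm
import numpy as np, cv2
from scipy.spatial.transform import Rotation as R
def rot(o):
    o=np.array(o,float)
    if o.shape==(3,3): return o
    return R.from_euler('xyz',o).as_matrix() if o.size==3 else R.from_quat(o).as_matrix()
def ray(p,uv):
    d=rot(p['orientation'])@np.array([(uv[0]-p['cx'])/p['fx'],(uv[1]-p['cy'])/p['fy'],1]); return np.array(p['eye']),d/np.linalg.norm(d)
def atz(p,uv,z):
    e,d=ray(p,uv); return e+d*(z-e[2])/d[2]
def proj(p,X):
    c=rot(p['orientation']).T@(np.array(X)-np.array(p['eye'])); return np.array([p['fx']*c[0]/c[2]+p['cx'],p['fy']*c[1]/c[2]+p['cy']])
def tri(rays):
    A=sum(np.eye(3)-np.outer(d,d) for e,d in rays); b=sum((np.eye(3)-np.outer(d,d))@e for e,d in rays); return np.linalg.solve(A,b)
E
python3 - <<'E'
from h import *
np.set_printoptions(precision=4,suppress=True)
print(arm.get_state())
names=['jar1_floor','jar2_floor','jar3_floor','jar4_floor','bar1_mid','bar2_mid','bar3_mid','bar4_mid','mouth1','mouth2','mouth3','mouth4','bail','rack','stirrer','canister','wash_bottle','pen_cup']
P={}
for n in('side','top'):
    p=arm.grab_frame(n);P[n]=p
    print(n,p['eye'],p['orientation'],p['fx'],p['cx'],p['cy'])
    cv2.imwrite(f'pics/{n}0.png',cv2.resize(p['pixels'][...,::-1],(800,600)))
for q in names:
    for n in P:
        m=arm.mark_of(P[n],q)
        print(q,n,[(np.round(d['uv'],1).tolist(),round(d['conf'],2)) for d in m[:4]])
E
```

```text
pics
{'t': 0.0, 'q': array([ 1.5231,  0.3594,  0.0111, -0.0004, -1.2241, -0.2881]), 'qd': array([-0.0013, -0.0001, -0.0001, -0.0002, -0.0009, -0.0021]), 'joint_efforts': array([ -0.0003, -58.2704,  29.3067,   6.9978,   0.0069,  -0.0002]), 'eef_pos': array([0.2223, 0.6368, 0.2256]), 'ee_rot': array([ 3.14  , -0.0001, -0.3359]), 'force': array([-0.558 , -0.3593, -0.1999]), 'moment': array([-0.0055, -0.0279,  0.0271]), 'gripper_force': 0.0, 'width': 0.08765206249247598}
side [ 0.2561 -1.5743  1.0227] [-2.0847 -0.0138 -0.1783] 486.09466314465436 254.62890772485542 189.11571869968265
top [ 0.2966 -0.0059  1.3886] [-2.9582 -0.0047 -1.5569] 405.21980272004146 257.0671473091442 193.55086789834922
jar1_floor side [([258.2, 183.0], 0.51)]
jar1_floor top [([203.1, 179.9], 0.49)]
jar2_floor side [([259.4, 171.5], 0.45)]
jar2_floor top [([185.6, 170.4], 0.5)]
jar3_floor side [([240.9, 172.7], 0.61)]
jar3_floor top [([177.2, 196.9], 0.55)]
jar4_floor side [([240.5, 177.6], 0.59)]
jar4_floor top [([197.3, 199.4], 0.55)]
bar1_mid side [([260.1, 239.5], 0.24)]
bar1_mid top []
bar2_mid side []
bar2_mi
[... 891 characters left out ...]
), ([279.2, 239.5], 0.86), ([258.2, 239.9], 0.72)]
mouth4 top [([313.5, 211.0], 0.86), ([327.2, 178.2], 0.73), ([320.8, 187.8], 0.7), ([319.1, 200.6], 0.59)]
bail side [([263.0, 208.3], 0.94), ([258.0, 182.1], 0.72)]
bail top [([330.0, 185.7], 0.75)]
rack side [([264.0, 249.3], 0.65)]
rack top [([322.4, 195.0], 0.6)]
stirrer side [([247.0, 191.7], 0.84)]
stirrer top [([194.4, 190.9], 0.89)]
canister side [([257.9, 310.1], 0.93)]
canister top [([404.5, 220.2], 0.95)]
wash_bottle side [([206.7, 162.1], 0.87), ([261.6, 238.2], 0.43), ([276.5, 239.6], 0.34)]
wash_bottle top [([114.0, 234.8], 0.95)]
pen_cup side [([299.1, 286.9], 0.68)]
pen_cup top [([382.1, 178.1], 0.91), ([323.0, 189.4], 0.55)]
```

```bash
ls pics
```

```text
side0.png
top0.png
```

View pics/side0.png

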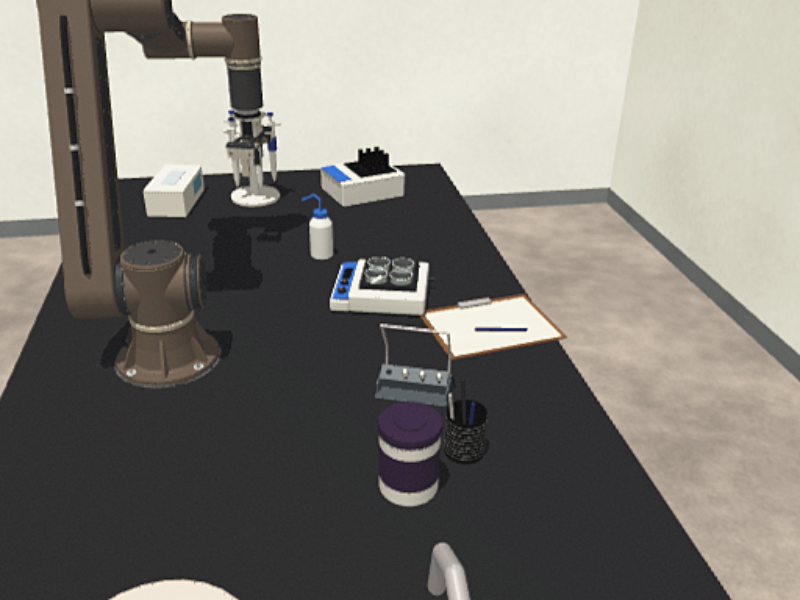

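View pics/top0.png

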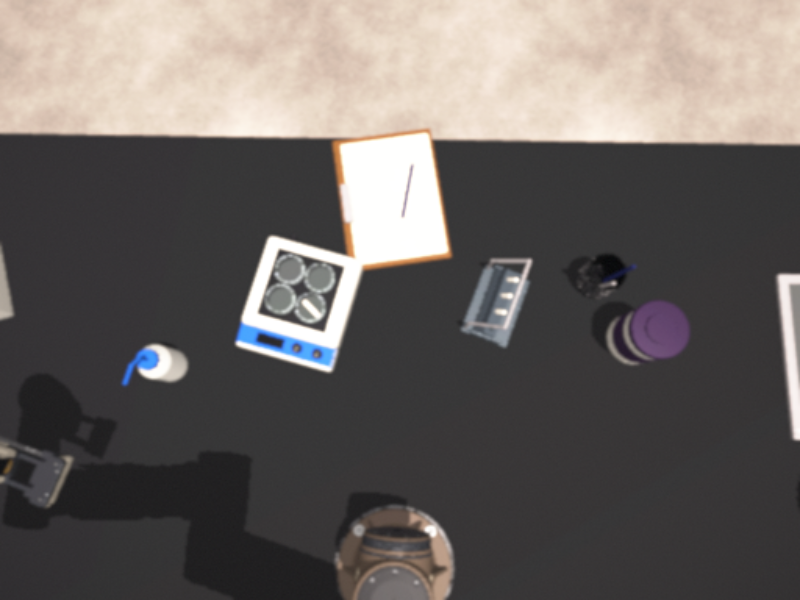

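The side view shows the rack at (413,375) with its bail facing the camera, and the stirrer with jars at (390,272). In the top view the stirrer is at (300,300), bar 4 is in the jar at (312,307), and the bars are at (513,280), (507,296) and (502,312). The bail wire runs from (530,260) to (505,330), so the rack's front faces right (world -y).

```bash
cat > est.py <<'E'
from h import *
from scipy.optimize import least_squares
np.set_printoptions(precision=4,suppress=True)
def estimate():
    P={n:arm.grab_frame(n) for n in('top','side')}
    obs=[]
    def get(q):
        return {n:arm.mark_of(P[n],q) for n in P}
    M=get('mouth1'); 
    loc=np.array([[0,y,.042] for y in(-.057,-.019,.019,.057)])
    bl=get('bail'); rk=get('rack')
    def res(v):
        c,s=np.cos(v[2]),np.sin(v[2]); W=lambda l:np.array([v[0]+c*l[0]-s*l[1],v[1]+s*l[0]+c*l[1],l[2]])
        r=[]
        for n in P:
            U=np.array([d['uv'] for d in M[n][:4]])
            for l in loc:
                D=proj(P[n],W(l))-U; r+=list(D[np.argmin((D**2).sum(1))])
            if bl[n]: r+=list((proj(P[n],W((-.013,0,.17)))-bl[n][0]['uv']))
            if rk[n]: r+=list(.5*(proj(P[n],W((0,0,0)))-rk[n][0]['uv']))
        return r
    best=min((least_squares(res,[.43,-.2,a],loss='soft_l1') for a in(1.2,1.8,1.5)),key=lambda o:o.cost)
    print('rack',best.x,'deg',np.degrees(best.x[2]),'res',np.round(res(best.x),1))
    J={k:get(f'jar{k}_floor') for k in(1,2,3,4)}
    st=get('stirrer'); b4=get('bar4_mid')
    for k in J:
        print('jar',k,[atz(P[n],J[k][n][0]['uv'],.063)[:2] for n in P if J[k][n]])
    print('stirrer',[atz(P[n],st[n][0]['uv'],0)[:2] for n in P if st[n]])
    print('bar4 top',[ (atz(P['top'],d['uv'],.068)[:2],d['conf']) for d in b4['top']])
    # carrier orientation from stirrer region
    g=arm.regions_of(P['top'],'stirrer')[0]['pixels'].astype(np.uint8)
    c=max(cv2.findContours(g,0,2)[0],key=cv2.contourArea); box=cv2.boxPoints(cv2.minAreaRect(c)); print('stir box',[atz(P['top'],b,.06)[:2] for b in box])
    for q in('canister','wash_bottle','pen_cup'):
        m=get(q); print(q,[atz(P[n],m[n][0]['uv'],0)[:2] for n in P if m[n]])
    return P
if __name__=='__main__':
    P=estimate()
    im=P['top']['pixels'][...,::-1]
    a=cv2.resize(im[140:250,140:260],None,fx=4,fy=4,interpolation=2);b=cv2.resize(im[140:250,280:360],None,fx=4,fy=4,interpolation=2)
    cv2.imwrite('pics/crop1.png',np.hstack([a,b])[:600,:800])
E
python3 est.py
```

```text
rack [ 0.5465 -0.2217  1.1733] deg 67.2265847186806 res [-4.6  0.9 -3.1 -1.6 -0.3 -0.1 -0.4 -0.4  2.6  3.4  0.   0.2  1.5  2.5
  1.4  1.1 -2.1  2.  -2.8 -2.1  1.3  0.5  0.3  0.4]
jar 1 [array([0.5229, 0.1859]), array([0.5953, 0.1549])]
jar 2 [array([0.6154, 0.2279]), array([0.6033, 0.233 ])]
jar 3 [array([0.5328, 0.2504]), array([0.5399, 0.2334])]
jar 4 [array([0.5274, 0.1801]), array([0.5297, 0.2058])]
stirrer [array([0.6119, 0.18  ]), array([0.5623, 0.2074])]
bar4 top [(array([0.5214, 0.1829]), 0.37), (array([ 0.59  , -0.4222]), 0.35)]
stir box [array([0.4505, 0.3404]), array([0.7021, 0.2797]), array([0.6397, 0.0703]), array([0.3922, 0.1374])]
canister [array([ 0.4744, -0.5166]), array([ 0.4809, -0.5053])]
wash_bottle [array([0.6366, 0.2457]), array([0.4024, 0.4986])]
pen_cup [array([ 0.6072, -0.4402]), array([ 0.6207, -0.4355])]
```

View pics/crop1.png

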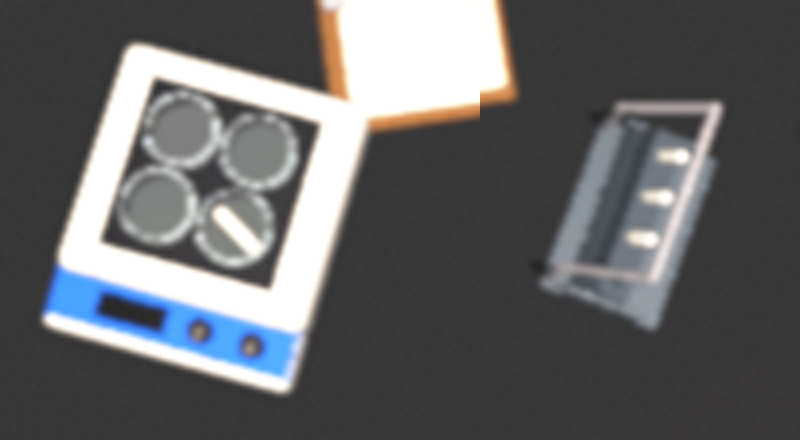

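{"api": "carry_out", "payload": {"commands": [[0,0,1,-1.5],[1,0,2,-3],[2,0,3,-4.5],[3.2,0,3,-6],[4.4,0,3,-7.5],[5.6,0,3,-9],[6.8,0,3,-10.5],[8,0,3,-12],[9,0,3,-13.5],[9,0,3,-15]], "claw": 0.5}}

```text
t: 4.5
eef_pos: [0.67, 0.629, 0.3594]
ee_rot: [3.14, -0.011, -1.916]
force: [-0.0, 1.0, -0.9]
width: 0.0439
gripper_force: 0.0
```

```bash
python3 - <<'E'
from h import *
np.set_printoptions(precision=4,suppress=True)
s=arm.get_state(); print({k:s[k] for k in('t','q','eef_pos','ee_rot','width')}); print(rot(s['ee_rot']))
# rack refine from crop measurements
from scipy.optimize import least_squares
p=arm.grab_frame('top')
u=lambda x,y:np.array([(x-480)/4+280,y/4+140])
D=np.array([-.574,0,.819])
obs=[]
for k,(y,m,t) in enumerate([(-.057,(655,157),(688,155)),(-.019,(643,198),(671,196)),(.019,(628,238),(656,236))]):
    obs+=[(np.array([0,y,.042])+.019*D,u(*t),1),(np.array([0,y,.042])+.002*D,u(*m),.5)]
obs+=[(np.array([-.013,-.072,.17]),u(719,107),1),(np.array([-.013,.072,.17]),u(655,275),1)]
def W(v,l): return np.r_[v[:2]+R.from_euler('z',v[2]).as_matrix()[:2,:2]@l[:2],l[2]]
f=lambda v:np.concatenate([w*(proj(p,W(v,l))-uv) for l,uv,w in obs])
o=least_squares(f,[.55,-.22,1.17]); print('rack',o.x,np.degrees(o.x[2]),np.round(f(o.x),1))
j=[atz(p,(x/4+140,y/4+140),.086)[:2] for x,y in[(182,130),(258,152),(158,207),(235,228)]]
print('jars',j,'ctr',np.mean(j,0),[np.linalg.norm(j[a]-j[b]) for a,b in((0,1),(2,3),(0,2),(1,3))])
E
```

```text
{'t': 4.5, 'q': array([ 0.9646,  0.891 ,  1.2438,  0.0013, -1.9347, -1.3092]), 'eef_pos': array([0.67  , 0.629 , 0.3594]), 'ee_rot': array([ 3.1399, -0.0111, -1.9158]), 'width': 0.04393992046212906}
[[-0.3382 -0.9411 -0.0054]
 [-0.941   0.3382 -0.0098]
 [ 0.0111  0.0017 -0.9999]]
rack [ 0.549  -0.226   1.1988] 68.68549563902998 [-1.  -0.1  1.9 -0.4 -0.7 -0.1  1.4 -0.4 -0.9  0.3  1.4 -0.3  0.2 -0.1
  0.   0.5]
jars [array([0.6054, 0.2283]), array([0.5877, 0.165 ]), array([0.5405, 0.2449]), array([0.524 , 0.1813])] ctr [0.5644 0.2049] [np.float64(0.06573276321767835), np.float64(0.06568526075074747), np.float64(0.06697862199878073), np.float64(0.0658061141617124)]
```

{"api": "carry_out", "payload": {"commands": [[1,1,0,0],[2,2,0,0],[3,3,0,0],[4,4,0,0],[5,5,0,0],[5,5,0,0],[5,5,0,0],[5,5,0,0],[5,5,0,0],[5,5,0,0]]}}

```text
t: 5.8
eef_pos: [0.722, 0.6932, 0.2621]
ee_rot: [-3.104, 0.058, -1.906]
force: [-0.2, 0.7, -1.3]
width: 0.0439
gripper_force: 0.0
```

```bash
python3 - <<'E'
from h import *
np.set_printoptions(precision=4,suppress=True)
s=arm.get_state(); print({k:s[k] for k in('t','q','eef_pos','ee_rot','width')}); print(rot(s['ee_rot']))
E
```

```text
{'t': 5.8, 'q': array([ 0.9657,  1.0036,  1.2507,  0.0209, -1.752 , -1.2971]), 'eef_pos': array([0.722 , 0.6932, 0.2621]), 'ee_rot': array([-3.1042,  0.058 , -1.9055]), 'width': 0.043926968228573546}
[[-0.328  -0.9431  0.0543]
 [-0.9429  0.3303  0.0424]
 [-0.058  -0.0373 -0.9976]]
```

{"api": "carry_out", "payload": {"commands": [[-1,-1,0,0],[-2,-2,0,0],[-3,-3,0,0],[-4,-4,0,0],[-5,-5,0,0],[-5,-5,0,0],[-5,-5,0,0],[-5,-5,0,0],[-5,-5,0,0],[-5,-5,0,0]]}}

```text
t: 7.05
eef_pos: [0.4725, 0.4438, 0.2614]
ee_rot: [-3.104, 0.057, -1.906]
force: [-0.5, 0.6, -0.5]
width: 0.0438
gripper_force: 0.0
```

```bash
python3 - <<'E'
from h import *
np.set_printoptions(precision=4,suppress=True)
s=arm.get_state(); print({k:s[k] for k in('t','q','eef_pos','ee_rot','width')}); print(rot(s['ee_rot']))
E
```

```text
{'t': 7.05, 'q': array([ 1.071 ,  0.2541, -0.0706,  0.0294, -1.184 , -1.4173]), 'eef_pos': array([0.4725, 0.4438, 0.2614]), 'ee_rot': array([-3.1045,  0.057 , -1.9057]), 'width': 0.04380551870681407}
[[-0.3282 -0.9431  0.0538]
 [-0.9429  0.3305  0.0416]
 [-0.057  -0.037  -0.9977]]
```

{"api": "carry_out", "payload": {"commands": [[20,-1,3,-2],[20,-1,3,-4],[20,-1,3,-6],[20,-1,3,-8],[20,-1,3,-9],[20,-1,3,-9],[20,-1,3,-9],[20,-1,3,-9],[20,-1,3,-9],[20,-1,3,-9]]}}

```text
t: 8.3
eef_pos: [0.9426, 0.3599, 0.2847]
ee_rot: [-3.103, 0.114, -2.846]
force: [-0.3, -0.1, 0.4]
width: 0.0438
gripper_force: 0.0
```

```bash
cat > st.py <<'E'
from h import *
np.set_printoptions(precision=4,suppress=True)
s=arm.get_state(); print({k:s[k] for k in('t','q','eef_pos','width','force')}); M=rot(s['ee_rot']);print(M)
z=M[:,2]; print('tilt',np.degrees(np.arccos(-z[2])),'az',np.degrees(np.arctan2(z[1],z[0])),'xaz',np.degrees(np.arctan2(M[1,0],M[0,0])),'y_z',M[2,1], 'az',np.degrees(np.arctan2(*s['eef_pos'][[1,0]])))
E
python3 st.py
```

```text
{'t': 8.3, 'q': array([ 0.5821,  0.992 ,  1.2516,  0.0704, -1.7318, -1.8452]), 'eef_pos': array([0.9426, 0.3599, 0.2847]), 'width': 0.04384953000144604, 'force': array([-0.3213, -0.0765,  0.3563])}
[[-0.9505 -0.2865  0.12  ]
 [-0.2891  0.9573 -0.0042]
 [-0.1136 -0.0387 -0.9928]]
tilt 6.8936876157235 az -2.0093930714042836 xaz -163.0848630216619 y_z -0.038675490002223534 az 20.899847308719508
```

{"api": "carry_out", "payload": {"commands": [[20,13,2,0],[20,13,2,0],[20,13,2,0],[20,13,2,0],[20,13,2,0],[20,13,2,0],[20,13,2,0],[20,13,2,0],[20,13,2,0],[20,13,2,0]]}}

```text
t: 9.55
eef_pos: [0.9796, 0.4582, 0.1634]
ee_rot: [-3.106, 0.176, -2.844]
force: [0.5, 0.0, 0.0]
width: 0.0438
gripper_force: 0.0
```

```bash
python3 st.py
```

```text
{'t': 9.55, 'q': array([ 0.6484,  1.1237,  1.2506,  0.0938, -1.5447, -1.9196]), 'eef_pos': array([0.9796, 0.4582, 0.1634]), 'width': 0.04378943328600711, 'force': array([0.5364, 0.0244, 0.023 ])}
[[-0.9412 -0.2874  0.1776]
 [-0.2891  0.9572  0.0171]
 [-0.1749 -0.0353 -0.984 ]]
tilt 10.27658926863521 az 5.487653477686838 xaz -162.92755898119938 y_z -0.0352738640044724 az 25.06840184131043
```

{"api": "carry_out", "payload": {"commands": [[18,8,6,0],[18,8,6,0],[18,8,6,0],[18,8,6,0],[18,8,6,0],[18,8,6,0],[18,8,6,0],[18,8,6,0],[18,8,6,0],[18,8,6,0]]}}

```text
t: 10.8
eef_pos: [1.0095, 0.4575, 0.1616]
ee_rot: [-3.108, 0.24, -2.841]
force: [0.3, -0.4, -0.3]
width: 0.0437
gripper_force: 0.0
```

```bash
python3 st.py
```

```text
{'t': 10.8, 'q': array([ 0.6366,  1.1337,  1.2506,  0.1109, -1.4717, -1.91  ]), 'eef_pos': array([1.0095, 0.4575, 0.1616]), 'width': 0.043679529027256664, 'force': array([ 0.3033, -0.3784, -0.3235])}
[[-0.9277 -0.2881  0.2372]
 [-0.2874  0.957   0.0384]
 [-0.2381 -0.0326 -0.9707]]
tilt 13.904604426192801 az 9.184429050117908 xaz -162.7871320778925 y_z -0.032597145226560466 az 24.37764363987302
```

{"api": "carry_out", "payload": {"commands": [[18,8,6,0],[18,8,6,0],[18,8,6,0],[18,8,6,0],[18,8,6,0],[18,8,6,0],[18,8,6,0],[18,8,6,0],[18,8,6,0],[18,8,6,0]]}}

```text
t: 12.05
eef_pos: [1.0369, 0.4604, 0.1628]
ee_rot: [-3.11, 0.305, -2.839]
force: [0.2, 0.3, 0.6]
width: 0.0438
gripper_force: 0.0
```

{"api": "carry_out", "payload": {"commands": [[18,8,6,0],[18,8,6,0],[18,8,6,0],[18,8,6,0],[18,8,6,0],[18,8,6,0],[18,8,6,0],[18,8,6,0],[18,8,6,0],[18,8,6,0]]}}

```text
t: 13.3
eef_pos: [1.0621, 0.4656, 0.1667]
ee_rot: [-3.111, 0.37, -2.837]
force: [0.3, 0.5, -0.5]
width: 0.0441
gripper_force: 0.0
```

{"api": "carry_out", "payload": {"commands": [[18,8,6,0],[18,8,6,0],[18,8,6,0],[18,8,6,0],[18,8,6,0],[18,8,6,0],[18,8,6,0],[18,8,6,0],[18,8,6,0],[18,8,6,0]]}}

```text
t: 14.55
eef_pos: [1.0857, 0.4722, 0.1727]
ee_rot: [-3.111, 0.435, -2.835]
force: [-0.3, -0.7, -0.0]
width: 0.0436
gripper_force: 0.0
```

{"api": "carry_out", "payload": {"commands": [[18,8,6,0],[18,8,6,0],[18,8,6,0],[18,8,6,0],[18,8,6,0],[18,8,6,0],[18,8,6,0],[18,8,6,0],[18,8,6,0],[18,8,6,0]]}}

```text
t: 15.8
eef_pos: [1.1079, 0.4795, 0.1807]
ee_rot: [-3.112, 0.499, -2.833]
force: [0.1, -0.1, -0.1]
width: 0.0439
gripper_force: 0.0
```

```bash
python3 st.py
```

```text
{'t': 15.8, 'q': array([ 0.621 ,  1.1645,  1.2506,  0.1897, -1.1928, -1.9188]), 'eef_pos': array([1.1079, 0.4795, 0.1807]), 'width': 0.043893411240906684, 'force': array([ 0.1014, -0.1375, -0.0655])}
[[-0.8364 -0.2904  0.4648]
 [-0.267   0.9566  0.117 ]
 [-0.4786 -0.0262 -0.8776]]
tilt 28.64238171407214 az 14.129850913293842 xaz -162.29469829214844 y_z -0.02624677321111698 az 23.4048874695971
```

{"api": "carry_out", "payload": {"commands": [[18,8,6,0],[18,8,6,0],[18,8,6,0],[18,8,6,0],[18,8,6,0],[18,8,6,0],[18,8,6,0],[18,8,6,0],[18,8,6,0],[18,8,6,0]]}}

```text
t: 17.05
eef_pos: [1.1287, 0.4873, 0.1901]
ee_rot: [-3.112, 0.562, -2.83]
force: [0.4, 0.4, 0.7]
width: 0.0437
gripper_force: 0.0
```

```bash
cat > go.py <<'E'
# usage: go.py  target...  -> shifts in units
from h import *
RK=np.array([.548,-.225]);A=np.radians(68.4)
def rk(l): 
    c,s=np.cos(A),np.sin(A); return np.array([RK[0]+c*l[0]-s*l[1],RK[1]+s*l[0]+c*l[1],l[2]])
def bar(k,s): return rk(np.array([0,(k-1)*.038-.057,.042])+s*np.array([-.574,0,.819]))
J={'a':(.6054,.2283),'b':(.5877,.165),'c':(.5405,.2449)}
d=np.array([np.cos(A),np.sin(A)])
def jar(n,z,off): return np.r_[np.array(J[n])+off*d,z]
def show(**t):
    p=arm.get_state()['eef_pos']
    for k,v in t.items(): print(k,np.round(v,4),'units',np.round((v-p)/.05,2))
E
python3 st.py; python3 - <<'E'
from go import *
show(b2far=bar(2,.16),b2pre=bar(2,.06),b2=bar(2,.004))
E
```

```text
{'t': 17.05, 'q': array([ 0.6203,  1.1714,  1.2506,  0.2128, -1.1262, -1.9287]), 'eef_pos': array([1.1287, 0.4873, 0.1901]), 'width': 0.04369541066960304, 'force': array([0.4216, 0.3594, 0.6536])}
[[-0.8054 -0.2909  0.5165]
 [-0.2591  0.9564  0.1346]
 [-0.5331 -0.0254 -0.8457]]
tilt 32.25679262418992 az 14.612143506618722 xaz -162.16389204024065 y_z -0.025394606712453666 az 23.353624883797327
b2far [ 0.5319 -0.3174  0.173 ] units [-11.94 -16.09  -0.34]
b2pre [ 0.553  -0.264   0.0911] units [-11.51 -15.03  -1.98]
b2 [ 0.5648 -0.2341  0.0453] units [-11.28 -14.43  -2.9 ]
```

{"api": "carry_out", "payload": {"commands": [[-0.7,-0.9,0.4,0.9],[-1.4,-1.8,0.8,1.8],[-2.1,-2.7,1.2,2.7],[-2.8,-3.6,1.6,3.6],[-3.5,-4.5,2.0,4.5],[-4.2,-5.4,2.4,5.4],[-4.9,-6.3,2.8,6.3],[-5.6,-7.2,3.2,7.2],[-6.3,-8.1,3.6,8.1],[-7.0,-9.0,3.8,8.5]], "claw": 0.6}}

```text
t: 18.3
eef_pos: [0.7778, 0.0354, 0.382]
ee_rot: [-3.109, 0.563, -1.937]
force: [0.1, -0.6, -0.2]
width: 0.0349
gripper_force: 0.0
```

```bash
python3 st.py; python3 - <<'E'
from go import *
show(b2far=bar(2,.16),b2pre=bar(2,.06),b2=bar(2,.004))
E
```

```text
{'t': 18.3, 'q': array([ 0.0275,  0.3747,  0.4524, -0.5087, -1.4013, -0.3792]), 'eef_pos': array([0.7778, 0.0354, 0.382 ]), 'width': 0.03486419786814241, 'force': array([ 0.0591, -0.6024, -0.2299])}
[[-0.3028 -0.9269  0.2217]
 [-0.7896  0.3742  0.4864]
 [-0.5338 -0.0277 -0.8452]]
tilt 32.309285231813156 az 65.49753590471765 xaz -110.98281430058418 y_z -0.027747468189710578 az 2.605785612266363
b2far [ 0.5319 -0.3174  0.173 ] units [-4.92 -7.06 -4.18]
b2pre [ 0.553  -0.264   0.0911] units [-4.5  -5.99 -5.82]
b2 [ 0.5648 -0.2341  0.0453] units [-4.26 -5.39 -6.73]
```

{"api": "carry_out", "payload": {"commands": [[-0.7,-0.9,0,0],[-1.4,-1.8,0,0],[-2.2,-2.7,-0.2,0],[-3.0,-3.6,-0.4,0],[-3.8,-4.5,-0.6,0],[-4.6,-5.4,-0.8,0],[-5.3,-6.2,-1.4,0.4],[-5.6,-6.8,-2.4,0.4],[-5.6,-6.8,-3.5,0.4],[-5.6,-6.8,-4.2,0.4]], "claw": 0.79}}

```text
t: 19.55
eef_pos: [0.4975, -0.3028, 0.1676]
ee_rot: [-3.114, 0.563, -1.901]
force: [0.0, -0.0, 0.8]
width: 0.0185
gripper_force: 0.0
```

```bash
python3 st.py; python3 - <<'E'
from go import *
show(b3far=bar(3,.16),b3pre=bar(3,.06),b3=bar(3,.004))
im=[]
for n in('top','side'):
    p=arm.grab_frame(n); c=proj(p,rk((0,0,.06))).astype(int); x,y=c; s=p['pixels'][y-60:y+60,x-50:x+50,::-1].copy()
    s=cv2.resize(s,None,fx=4,fy=4,interpolation=2)
    for k in(1,2,3): 
        for t in (.004,.019):
            u=(proj(p,bar(k,t))-[x-50,y-60]+.5)*4; cv2.circle(s,tuple(u.astype(int)),2,(0,0,255),-1)
    u=(proj(p,arm.get_state()['eef_pos'])-[x-50,y-60]+.5)*4; cv2.circle(s,tuple(u.astype(int)),3,(0,255,0),-1)
    im.append(s)
cv2.imwrite('pics/c2.png',np.hstack(im))
E
```

```text
{'t': 19.55, 'q': array([-0.6059,  0.398 ,  0.0194, -0.5607, -1.3671,  0.4332]), 'eef_pos': array([ 0.4975, -0.3028,  0.1676]), 'width': 0.018482733734680908, 'force': array([ 0.0132, -0.0254,  0.7533])}
[[-0.2743 -0.9408  0.1991]
 [-0.8     0.3381  0.4957]
 [-0.5336 -0.0233 -0.8454]]
tilt 32.28643891552927 az 68.1136824877498 xaz -108.92472464344672 y_z -0.023339743016332404 az -31.322703997742998
b3far [ 0.4965 -0.3034  0.173 ] units [-0.02 -0.01  0.11]
b3pre [ 0.5177 -0.25    0.0911] units [ 0.4   1.05 -1.53]
b3 [ 0.5295 -0.2201  0.0453] units [ 0.64  1.65 -2.45]
```

View pics/c2.png

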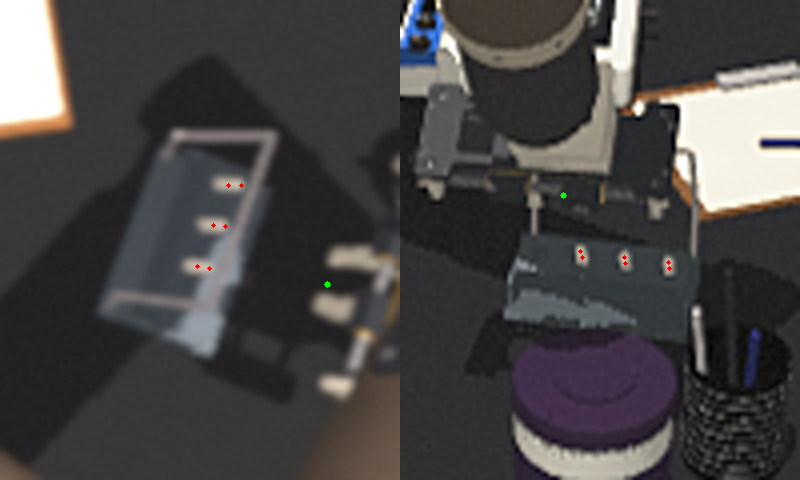

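{"api": "carry_out", "payload": {"commands": [[0.11,0.27,-0.4,0],[0.21,0.54,-0.8,0],[0.32,0.82,-1.2,0],[0.42,1.09,-1.6,0],[0.5,1.3,-1.94,0],[0.57,1.48,-2.2,0],[0.61,1.58,-2.35,0],[0.63,1.63,-2.42,0],[0.63,1.63,-2.42,0],[0.63,1.63,-2.42,0]], "claw": 0.79, "force": 15}}

```text
t: 20.9
eef_pos: [0.5303, -0.2216, 0.0495]
ee_rot: [-3.111, 0.562, -1.898]
force: [-1.0, -0.0, 0.2]
width: 0.0185
gripper_force: 0.0
```

```bash
python3 - <<'E'
from go import *
show(b3=bar(3,.006))
s=arm.get_state();print(s['t'],s['width'],s['gripper_force'],s['force'])
im=[]
for n in('top','side'):
    p=arm.grab_frame(n); c=proj(p,rk((0,0,.06))).astype(int); x,y=c; s=p['pixels'][y-60:y+60,x-50:x+50,::-1].copy()
    s=cv2.resize(s,None,fx=4,fy=4,interpolation=2); im.append(s)
cv2.imwrite('pics/c3.png',np.hstack(im))
E
```

```text
b3 [ 0.5291 -0.2212  0.0469] units [-0.03  0.01 -0.05]
20.9 0.01846409136240918 0.0 [-0.99257916 -0.03231331  0.24957228]
```

View pics/c3.png

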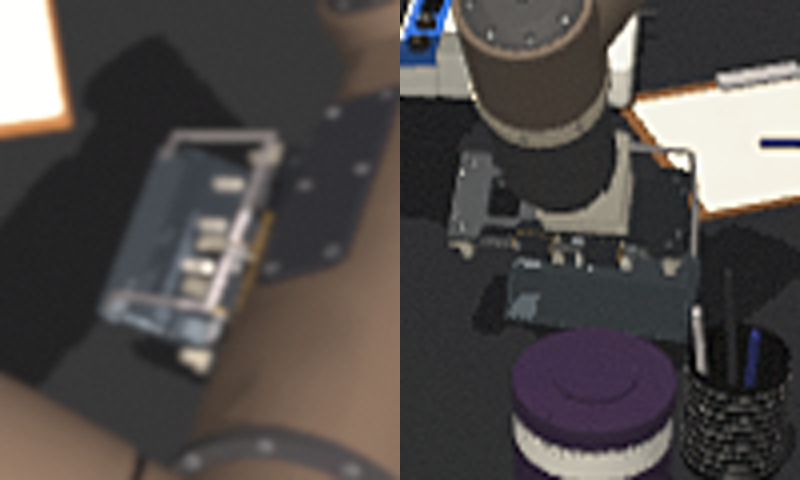

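{"api": "carry_out", "payload": {"commands": [[0,0,0,0],[0,0,0,0],[0,0,0,0],[0,0,0,0],[-0.03,-0.09,0.13,0],[-0.08,-0.21,0.33,0],[-0.15,-0.37,0.57,0],[-0.23,-0.59,0.9,0],[-0.34,-0.86,1.31,0],[-0.46,-1.18,1.8,0]], "claw": 1, "force": 15}}

```text
t: 22.25
eef_pos: [0.5066, -0.2812, 0.1406]
ee_rot: [-3.111, 0.562, -1.898]
force: [-0.4, -0.2, 0.1]
width: 0.0088
gripper_force: 15.0
```

```bash
python3 st.py; python3 - <<'E'
from go import *
print(arm.get_state()['gripper_force'])
show(A=jar('a',.097,.005),B=jar('b',.097,.005),C=jar('c',.097,.005))
p=arm.grab_frame('top'); c=proj(p,rk((0,0,.06))).astype(int); x,y=c; s=p['pixels'][y-60:y+60,x-50:x+50,::-1].copy()
q=arm.grab_frame('side'); c=proj(q,arm.get_state()['eef_pos']).astype(int); x,y=c; s2=q['pixels'][y-60:y+60,x-50:x+50,::-1].copy()
cv2.imwrite('pics/c4.png',cv2.resize(np.hstack([s,s2]),None,fx=4,fy=4,interpolation=2))
E
```

```text
{'t': 22.25, 'q': array([-0.571 ,  0.4094, -0.0266, -0.5751, -1.3002,  0.4393]), 'eef_pos': array([ 0.5066, -0.2812,  0.1406]), 'width': 0.008797778524364702, 'force': array([-0.4174, -0.2127,  0.1349])}
[[-0.2723 -0.9412  0.1999]
 [-0.8012  0.3368  0.4946]
 [-0.5328 -0.0255 -0.8458]]
tilt 32.23927105510967 az 67.99736495868918 xaz -108.76851459076642 y_z -0.02546714824258728 az -29.031178299119713
14.999132305383682
A [0.6072 0.2329 0.097 ] units [ 2.01 10.28 -0.87]
B [0.5895 0.1696 0.097 ] units [ 1.66  9.02 -0.87]
C [0.5423 0.2495 0.097 ] units [ 0.72 10.61 -0.87]
```

View pics/c4.png

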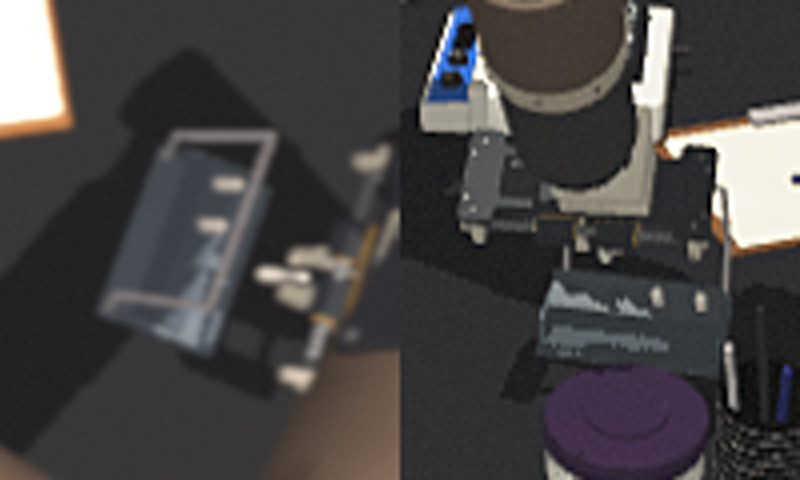

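{"api": "carry_out", "payload": {"commands": [[0,0,1.2,0],[0.1,0.4,2.3,0],[0.3,1.5,2.6,0],[0.5,2.7,2.6,0],[0.8,3.9,2.6,0],[1.0,5.1,2.6,0],[1.2,6.3,2.6,0],[1.5,7.5,2.4,0],[1.7,8.7,2.0,0],[1.96,9.9,1.6,0]]}}

```text
t: 23.6
eef_pos: [0.6044, 0.2131, 0.2208]
ee_rot: [-3.11, 0.563, -1.898]
force: [0.9, -1.1, -0.1]
width: 0.0088
gripper_force: 15.0
```

{"api": "carry_out", "payload": {"commands": [[0,0.3,-0.3,0],[0,0.3,-0.7,0],[0,0.3,-1.1,0],[0,0.3,-1.3,0],[0,0.3,-1.5,0],[0,0.3,-1.5,0],[0,0.3,-1.5,0],[0,0.3,-1.5,0],[0,0.3,-1.5,0],[0,0.3,-1.5,0]]}}

```text
t: 24.85
eef_pos: [0.6044, 0.2264, 0.1455]
ee_rot: [-3.111, 0.563, -1.898]
force: [0.3, -0.2, 0.2]
width: 0.0092
gripper_force: 15.0
```

```bash
python3 - <<'E'
from go import *
s=arm.get_state(); print(s['t'],s['width'],s['gripper_force'],s['force'],s['eef_pos'])
show(A=jar('a',.097,.0),B=jar('b',.097,.0),C=jar('c',.097,.0))
im=[]
for n in('top','side'):
    p=arm.grab_frame(n); x,y=proj(p,(.575,.2,.09)).astype(int); s=p['pixels'][y-60:y+60,x-50:x+50,::-1].copy(); s=cv2.resize(s,None,fx=4,fy=4,interpolation=2)
    for P,c in((arm.get_state()['eef_pos'],(0,255,0)),(jar('a',.088,0),(0,0,255)),(jar('b',.088,0),(0,0,255)),(jar('c',.088,0),(0,0,255))):
        u=(proj(p,P)-[x-50,y-60]+.5)*4; cv2.circle(s,tuple(u.astype(int)),3,c,-1)
    im.append(s)
cv2.imwrite('pics/c5.png',np.hstack(im))
E
```

```text
24.85 0.009241169335773725 14.999153316020966 [ 0.30973517 -0.21283189  0.24382193] [0.60443253 0.22643811 0.14550597]
A [0.6054 0.2283 0.097 ] units [ 0.02  0.04 -0.97]
B [0.5877 0.165  0.097 ] units [-0.33 -1.23 -0.97]
C [0.5405 0.2449 0.097 ] units [-1.28  0.37 -0.97]
```

View pics/c5.png

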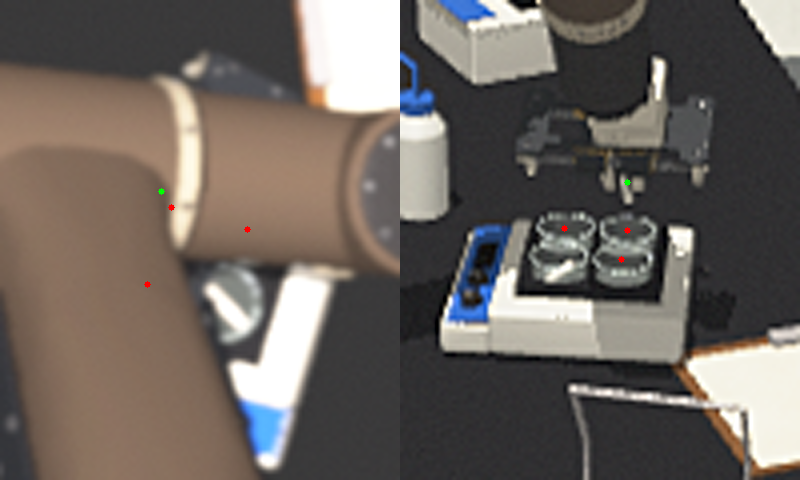

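{"api": "carry_out", "payload": {"commands": [[0,0.02,-0.25,0],[0,0.04,-0.5,0],[0,0.04,-0.7,0],[0,0.04,-0.85,0],[0,0.04,-0.95,0],[0,0.04,-0.97,0],[0,0.04,-0.97,0],[0,0.04,-0.97,0],[0,0.04,-0.97,0],[0,0.04,-0.97,0]]}}

```text
t: 26.2
eef_pos: [0.6044, 0.2284, 0.0969]
ee_rot: [-3.111, 0.562, -1.898]
force: [0.1, -0.5, -0.4]
width: 0.0091
gripper_force: 15.0
```

{"api": "carry_out", "payload": {"commands": [[0,0,0,0],[0,0,0,0],[0,0,0,0],[0,0,0,0],[0,0,0.3,0],[0,0,1,0],[0,0,2,0],[0,-0.6,3,0],[0,-1.6,3.5,0],[0,-2.8,3.5,0]], "claw": 0.72}}

```text
t: 27.45
eef_pos: [0.6051, 0.0876, 0.2766]
ee_rot: [-3.104, 0.564, -1.892]
force: [1.2, -0.5, -1.0]
width: 0.0243
gripper_force: 0.0
```

```bash
cat > look.py <<'E'
import sys
from go import *
s=arm.get_state(); print(s['t'],s['width'],s['force'],s['eef_pos'])
k=int(sys.argv[2])
show(far=bar(k,.14),b=bar(k,.006))
im=[]
for n in('side',):
    p=arm.grab_frame(n)
    for c in((.575,.2,.09),tuple(rk((0,0,.06)))):
        x,y=proj(p,c).astype(int); im.append(cv2.resize(p['pixels'][y-40:y+40,x-50:x+50,::-1],None,fx=4,fy=4,interpolation=2))
cv2.imwrite(f'pics/{sys.argv[1]}.png',np.hstack(im))
E
python3 look.py c6 2
```

```text
27.45 0.024315835831165426 [ 1.23074493 -0.54486736 -0.99660668] [0.60509774 0.08761438 0.27659146]
far [ 0.5361 -0.3067  0.1567] units [-1.38 -7.89 -2.4 ]
b [ 0.5644 -0.2352  0.0469] units [-0.81 -6.46 -4.59]
```

View pics/c6.png

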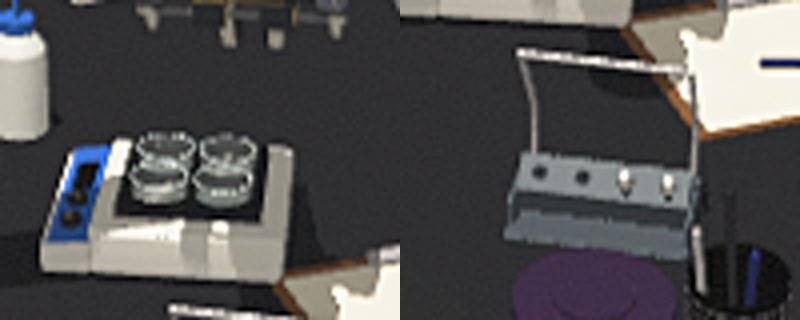

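{"api": "carry_out", "payload": {"commands": [[-0.2,-1.2,0,0],[-0.4,-2.4,0,0],[-0.6,-3.6,0,0],[-0.8,-4.8,0,0],[-1.0,-6.0,0,0],[-1.25,-7.2,-0.1,0],[-1.38,-7.89,-0.8,0],[-1.38,-7.89,-1.8,0],[-1.38,-7.89,-2.4,0],[-1.38,-7.89,-2.4,0]], "claw": 0.79}}

```text
t: 28.75
eef_pos: [0.5342, -0.3056, 0.1499]
ee_rot: [-3.117, 0.563, -1.902]
force: [0.4, -0.3, 0.8]
width: 0.0181
gripper_force: 0.0
```

```bash
python3 st.py; python3 look.py c7 2
```

```text
{'t': 28.75, 'q': array([-0.5782,  0.4544,  0.0684, -0.5663, -1.3499,  0.414 ]), 'eef_pos': array([ 0.5342, -0.3056,  0.1499]), 'width': 0.018097017351634846, 'force': array([ 0.3545, -0.2865,  0.8166])}
[[-0.275  -0.9412  0.1965]
 [-0.7996  0.3373  0.4968]
 [-0.5339 -0.0205 -0.8453]]
tilt 32.2939161088227 az 68.42420680170754 xaz -108.97570382222068 y_z -0.02049365127167907 az -29.771288398513665
28.75 0.018097017351634846 [ 0.35452652 -0.28649304  0.81664553] [ 0.53419324 -0.30557997  0.14993168]
far [ 0.5361 -0.3067  0.1567] units [ 0.04 -0.02  0.13]
b [ 0.5644 -0.2352  0.0469] units [ 0.6   1.41 -2.06]
```

View pics/c7.png

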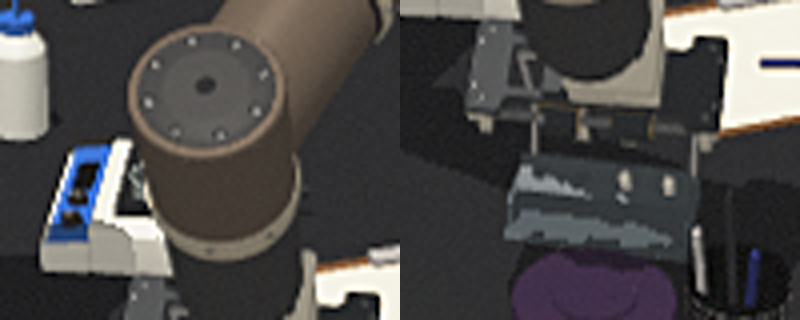

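{"api": "carry_out", "payload": {"commands": [[0.1,0.25,-0.37,0],[0.2,0.5,-0.75,0],[0.31,0.75,-1.12,0],[0.4,0.98,-1.46,0],[0.48,1.18,-1.76,0],[0.54,1.32,-1.96,0],[0.57,1.4,-2.08,0],[0.57,1.4,-2.08,0],[0.57,1.4,-2.08,0],[0.57,1.4,-2.08,0]]}}

```text
t: 30.05
eef_pos: [0.564, -0.2366, 0.0481]
ee_rot: [-3.111, 0.562, -1.898]
force: [0.2, -0.4, -0.5]
width: 0.0187
gripper_force: 0.0
```

```bash
python3 - <<'E'
from go import *
show(b=bar(2,.008))
p=arm.grab_frame('top')
for q in('bar3_mid','jar1_floor','rack'):
    print(q,[(np.round(d['uv'],1).tolist(),round(d['conf'],2)) for d in arm.mark_of(p,q)[:4]])
for n in J: print(n,np.round(proj(p,jar(n,.068,0)),1))
g=cv2.cvtColor(p['pixels'],cv2.COLOR_RGB2GRAY)
x,y=proj(p,jar('a',.068,0)).astype(int); print(g[y-9:y+10,x-9:x+10])
E
```

```text
b [ 0.564  -0.2363  0.0486] units [-0.    0.01  0.01]
bar3_mid [([184.9, 175.2], 0.44)]
jar1_floor []
rack [([316.5, 192.8], 0.61), ([331.5, 184.9], 0.29)]
a [186.4 173.7]
b [205.2 179.2]
c [180.5 192.8]
[[111  84 121 158 184 181 145 128 140 141 136 153 164 151 124  95  83  96
  118]
 [ 97 119 163 179 170 149 117  99 100 104 113 136 153 171 177 148  97  65
   63]
 [126 152 161 146 121 107 103 106 111 115 118 122 129 159 192 184 133  79
   59]
 [151 166 139 110 103 110 117 121 124 126 127 125 125 139 163 170 141  92
   62]
 [145 144 115 105 115 122 125 127 128 128 128 127 126 128 137 145 137 104
   71]
 [152 130 116 125 128 126 127 127 127 128 128 127 129 128 131 145 161 149
  101]
 [160 152 177 192 177 152 137 130 127 127 128 128 127 127 130 159 199 196
  133]
 [150 195 246 254 250 234 207 170 143 132 128 127 127 127 131 166 213 212
  146]
 [139 216 255 255 255 255 255 246 217 177 148 133 128 126 129 161 206 206
  152]
 [139 194 250 255 255 255 255 255 255 249 226 188 157 138 133 158 200 202
  169]
 [175 165 194 233 251 255 255 255 255 255 255 253 238 213 178 177 201 206
  189]
 [206 164 141 154 184 222 247 255 255 255 255 255 255 255 248 228 209 194
  195]
 [186 169 140 129 133 148 174 210 236 251 255 255 255 255 255 254 222 169
  173]
 [164 178 159 137 129 127 131 139 156 185 224 247 255 255 255 255 202 137
  142]
 [129 161 169 159 144 136 132 131 130 137 155 190 231 248 248 221 147 109
  136]
 [ 85 121 155 170 169 173 168 158 156 165 173 187 209 217 189 141  98 109
  158]
 [ 73  90 116 143 171 194 197 184 183 199 207 201 188 167 128  89  73 107
  162]
 [126 133 133 148 169 177 170 159 159 170 176 162 136 109  83  64  62  88
  132]
 [171 177 171 180 191 184 168 146 123 111 110 100  84  72  63  60  60  70
  108]]
```

{"api": "carry_out", "payload": {"commands": [[0,0,0,0],[0,0,0,0],[0,0,0,0],[0,0,0,0],[-0.03,-0.09,0.13,0],[-0.08,-0.21,0.33,0],[-0.15,-0.37,0.57,0],[-0.23,-0.59,0.9,0],[-0.34,-0.86,1.31,0],[-0.46,-1.18,1.8,0]], "claw": 1, "force": 15}}

```text
t: 31.5
eef_pos: [0.5403, -0.2962, 0.1393]
ee_rot: [-3.111, 0.562, -1.898]
force: [-0.3, 0.5, -0.5]
width: 0.0092
gripper_force: 14.9
```

```bash
python3 - <<'E'
from go import *
s=arm.get_state(); print(s['t'],s['width'],s['gripper_force'])
show(B=jar('b',.097,.0),C=jar('c',.097,.0))
p=arm.grab_frame('top')
print([(np.round(d['uv'],1).tolist(),round(d['conf'],2)) for d in arm.mark_of(p,'bar1_mid')[:4]],[np.round(proj(p,bar(k,.0)),1) for k in(1,2,3)],proj(p,s['eef_pos']))
E
```

```text
31.5 0.009199913720994586 14.920076429843903
B [0.5877 0.165  0.097 ] units [ 0.95  9.22 -0.85]
C [0.5405 0.2449 0.097 ] units [ 0.   10.82 -0.85]
[] [array([326.9, 178.8]), array([323. , 188.9]), array([319. , 199.1])] [348.60660769 191.13326795]
```

{"api": "carry_out", "payload": {"commands": [[0,0,1.2,0],[0,0.4,2.3,0],[0,1.5,2.6,0],[0,2.7,2.6,0],[0,3.9,2.6,0],[0,5.1,2.6,0],[0,6.3,2.6,0],[0,7.5,2.4,0],[0,8.7,2.0,0],[0,9.9,1.6,0]]}}

```text
t: 32.85
eef_pos: [0.5407, 0.2001, 0.2189]
ee_rot: [-3.11, 0.564, -1.898]
force: [1.0, -1.0, -0.1]
width: 0.0087
gripper_force: 14.9
```

{"api": "carry_out", "payload": {"commands": [[0,0.8,-0.3,0],[0,0.92,-0.7,0],[0,0.92,-1.2,0],[0,0.92,-1.6,0],[0,0.92,-2.0,0],[0,0.92,-2.25,0],[0,0.92,-2.4,0],[0,0.92,-2.45,0],[0,0.92,-2.45,0],[0,0.92,-2.45,0]]}}

```text
t: 34.1
eef_pos: [0.5412, 0.2445, 0.0963]
ee_rot: [-3.111, 0.563, -1.898]
force: [0.2, 0.4, 0.4]
width: 0.0091
gripper_force: 14.9
```

```bash
python3 - <<'E'
from go import *
s=arm.get_state(); print(s['t'],s['width'],s['gripper_force'],s['force'])
show(C=jar('c',.097,.0))
E
```

```text
34.1 0.009056889122618456 14.9198117852211 [0.183362   0.41903455 0.41301157]
C [0.5405 0.2449 0.097 ] units [-0.01  0.01  0.01]
```

{"api": "carry_out", "payload": {"commands": [[0,0,0,0],[0,0,0,0],[0,0,0,0],[0,0,0,0],[0,0,0.3,0],[0,0,1,0],[0,0,2,0],[0,-0.6,3,0],[0,-1.6,3.5,0],[0,-2.8,3.5,0]], "claw": 0.72}}

```text
t: 35.35
eef_pos: [0.5415, 0.1037, 0.2753]
ee_rot: [-3.104, 0.565, -1.892]
force: [0.6, -0.9, -0.8]
width: 0.0244
gripper_force: 0.0
```

```bash
python3 - <<'E'
from go import *
s=arm.get_state(); print(s['t'],s['width'])
show(far=bar(1,.14),b=bar(1,.008))
E
```

```text
35.35 0.0243555426526323
far [ 0.5714 -0.3207  0.1567] units [ 0.6  -8.49 -2.37]
b [ 0.5993 -0.2503  0.0486] units [ 1.16 -7.08 -4.53]
```

{"api": "carry_out", "payload": {"commands": [[0.1,-1.2,0,0],[0.2,-2.4,0,0],[0.3,-3.6,0,0],[0.4,-4.8,0,0],[0.5,-6.0,0,0],[0.55,-7.2,0,0],[0.6,-8.2,-0.4,0],[0.6,-8.49,-1.3,0],[0.6,-8.49,-2.2,0],[0.6,-8.49,-2.35,0]], "claw": 0.79}}

```text
t: 36.6
eef_pos: [0.5693, -0.3194, 0.1505]
ee_rot: [-3.119, 0.563, -1.903]
force: [-0.0, 0.3, 0.6]
width: 0.0181
gripper_force: 0.0
```

```bash
python3 - <<'E'
from go import *
s=arm.get_state(); print(s['t'],s['width'],s['eef_pos'])
show(b=bar(1,.008))
p=arm.grab_frame('top'); q=arm.grab_frame('side')
g=cv2.cvtColor(p['pixels'],cv2.COLOR_RGB2GRAY)
x,y=proj(p,jar('c',.068,0)).astype(int); print((g[y-9:y+10,x-9:x+10]>225).astype(int))
for f in(p,q): print([(np.round(d['uv'],1).tolist(),round(d['conf'],2)) for d in arm.mark_of(f,'mouth1')[:4]],[np.round(proj(f,bar(k,0)),1).tolist() for k in(1,2,3,4)])
E
```

```text
36.6 0.018097291118111574 [ 0.5693219  -0.31942526  0.15052017]
b [ 0.5993 -0.2503  0.0486] units [ 0.6   1.38 -2.04]
[[0 0 0 0 0 0 0 0 0 0 0 0 0 0 0 0 0 0 0]
 [0 0 0 0 0 0 0 0 0 0 0 0 0 0 0 0 0 0 0]
 [0 0 0 0 0 0 0 0 0 0 0 0 0 0 0 0 0 0 0]
 [0 0 0 0 0 0 0 0 0 0 0 0 0 0 0 0 0 0 0]
 [0 0 0 0 0 0 0 0 0 0 0 0 0 0 0 0 0 0 0]
 [0 0 0 0 0 0 0 0 0 0 0 0 0 0 0 0 0 0 0]
 [0 0 0 0 0 0 0 0 0 0 0 0 0 0 0 0 0 0 0]
 [0 0 0 0 0 0 0 0 0 0 0 0 0 0 0 0 0 0 0]
 [0 0 1 1 1 1 1 1 0 0 0 0 0 0 0 0 0 0 0]
 [0 0 1 1 1 1 1 1 1 1 1 0 0 0 0 0 0 0 0]
 [0 0 1 1 1 1 1 1 1 1 1 1 1 1 1 0 0 0 0]
 [0 0 0 0 1 1 1 1 1 1 1 1 1 1 1 1 1 0 0]
 [0 0 0 0 0 0 0 0 1 1 1 1 1 1 1 1 1 0 0]
 [0 0 0 0 0 0 0 0 0 0 0 1 1 1 1 1 0 0 0]
 [0 0 0 0 0 0 0 0 0 0 0 0 0 1 1 0 0 0 0]
 [0 0 0 0 0 0 0 0 0 0 0 0 0 0 0 0 0 0 0]
 [0 0 0 0 0 0 0 0 0 0 0 0 0 0 0 0 0 0 0]
 [0 0 0 0 0 0 0 0 0 0 0 0 0 0 0 0 0 0 0]
 [0 0 0 0 0 0 0 0 0 0 0 0 0 0 0 0 0 0 0]]
[([323.1, 190.4], 0.81), ([329.6, 178.4], 0.7), ([312.7, 210.2], 0.63), ([320.1, 200.0], 0.6)] [[326.9, 178.8], [323.0, 188.9], [319.0, 199.1], [315.0, 209.4]]
[([247.7, 239.7], 0.93), ([263.8, 238.1], 0.86), ([268.8, 241.1], 0.72), ([279.7, 237.5], 0.67)] [[280.8, 242.1], [270.0, 240.7], [259.2, 239.3], [248.5, 237.9]]
```

{"api": "carry_out", "payload": {"commands": [[0.1,0.25,-0.37,0],[0.2,0.5,-0.75,0],[0.31,0.75,-1.12,0],[0.4,0.98,-1.46,0],[0.48,1.18,-1.76,0],[0.54,1.32,-1.96,0],[0.57,1.4,-2.08,0],[0.57,1.4,-2.08,0],[0.57,1.4,-2.08,0],[0.57,1.4,-2.08,0]]}}

```text
t: 38.05
eef_pos: [0.5995, -0.2506, 0.0497]
ee_rot: [-3.111, 0.562, -1.898]
force: [-0.1, -0.1, 0.9]
width: 0.0183
gripper_force: 0.0
```

{"api": "carry_out", "payload": {"commands": [[0,0,0,0],[0,0,0,0],[0,0,0,0],[0,0,0,0],[-0.03,-0.09,0.13,0],[-0.08,-0.21,0.33,0],[-0.15,-0.37,0.57,0],[-0.23,-0.59,0.9,0],[-0.34,-0.86,1.31,0],[-0.46,-1.18,1.8,0]], "claw": 1, "force": 15}}

```text
t: 39.3
eef_pos: [0.5759, -0.3101, 0.1408]
ee_rot: [-3.111, 0.562, -1.898]
force: [-0.4, -0.7, 0.5]
width: 0.0087
gripper_force: 15.0
```

```bash
python3 - <<'E'
from go import *
s=arm.get_state(); print(s['t'],s['width'],s['gripper_force'])
show(B=jar('b',.097,.0))
E
```

```text
39.3 0.008724516742743259 14.97649222612381
B [0.5877 0.165  0.097 ] units [ 0.24  9.5  -0.88]
```

{"api": "carry_out", "payload": {"commands": [[0,0,1.2,0],[0,0.4,2.3,0],[0.1,1.5,2.6,0],[0.1,2.7,2.6,0],[0.2,3.9,2.6,0],[0.2,5.1,2.6,0],[0.24,6.2,2.6,0],[0.24,7.3,2.4,0],[0.24,8.3,2.0,0],[0.24,9.2,1.6,0]]}}

```text
t: 40.55
eef_pos: [0.5884, 0.1522, 0.2205]
ee_rot: [-3.109, 0.563, -1.897]
force: [0.2, 0.6, -0.5]
width: 0.009
gripper_force: 15.0
```

{"api": "carry_out", "payload": {"commands": [[0,0.26,-0.3,0],[0,0.3,-0.7,0],[0,0.3,-1.2,0],[0,0.3,-1.6,0],[0,0.3,-2.0,0],[0,0.3,-2.25,0],[0,0.3,-2.4,0],[0,0.3,-2.48,0],[0,0.3,-2.48,0],[0,0.3,-2.48,0]]}}

```text
t: 41.8
eef_pos: [0.5887, 0.1661, 0.0958]
ee_rot: [-3.111, 0.563, -1.898]
force: [1.2, 0.4, 0.1]
width: 0.0088
gripper_force: 15.0
```

```bash
python3 - <<'E'
from go import *
s=arm.get_state(); print(s['t'],s['width'],s['gripper_force'],s['force'])
show(B=jar('b',.097,.0))
E
```

```text
41.8 0.008759386026506458 14.976502060890198 [1.2121666  0.35616326 0.05001841]
B [0.5877 0.165  0.097 ] units [-0.02 -0.02  0.02]
```

{"api": "carry_out", "payload": {"commands": [[0,0,0,0],[0,0,0,0],[0,0,0,0],[0,0,0,0],[0,0,0.3,0],[0,0,1,0],[0,0,2,0],[0,-0.6,3,0],[0,-1.6,3.5,0],[0,-2.8,3.5,0]], "claw": 0.72}}

```text
t: 43.05
eef_pos: [0.5891, 0.025, 0.275]
ee_rot: [-3.103, 0.564, -1.892]
force: [1.2, -0.3, -0.9]
width: 0.0245
gripper_force: 0.0
```

{"api": "carry_out", "payload": {"commands": [[0,-1.2,0,0],[0,-2.4,0,0],[0,-3.6,0,0],[0,-4.8,0,0],[0,-6,0,0],[0,-6,0,0],[0,-6,0,0],[0,-6,0,0],[0,-6,0,0],[0,-6,0,0]]}}

```text
t: 44.3
eef_pos: [0.5885, -0.2733, 0.2708]
ee_rot: [-3.111, 0.562, -1.897]
force: [0.5, -0.3, -0.1]
width: 0.0248
gripper_force: 0.0
```

```bash
python3 - <<'E'
from go import *
s=arm.get_state(); print(s['t'],s['width'],s['eef_pos'],s['force'])
p=arm.grab_frame('top'); x,y=proj(p,(.56,.2,.08)).astype(int); a=p['pixels'][y-40:y+40,x-40:x+40,::-1]
x,y=proj(p,rk((0,0,.08))).astype(int); b=p['pixels'][y-40:y+40,x-40:x+60,::-1]
cv2.imwrite('pics/c8.png',cv2.resize(np.hstack([a,b]),None,fx=4,fy=4,interpolation=2))
E
```

```text
44.3 0.024755786973513175 [ 0.58853461 -0.27326208  0.27076656] [ 0.52483731 -0.34512226 -0.13260368]
```

View pics/c8.png

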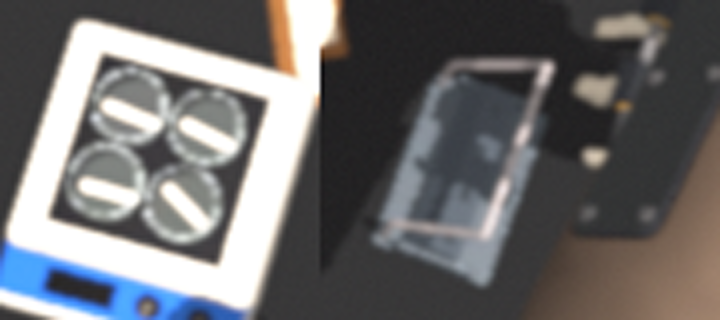

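All four jars, at (130,105), (207,128), (105,182) and (182,203), hold one bar lying flat. The rack is empty and upright in its original place, and the gripper is clear of everything.

```bash
python3 -c "
from station import arm
print(arm.job_done())"
```

```text
the job is handed in; nothing more can be done
None
```

The job is handed in at about 44 s of the allowed 72 s: the last picture shows one bar lying flat in each of the four jars and the rack upright in its place, but the hand-in call returned no verdict.

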